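# Set the eccentric guide roller of a cheese lane to its gauge

### The arm

A 6-joint arm with a two-finger parallel gripper is mounted at the origin on the work surface. World frame = base frame: x ahead of the robot, y to its left, z up, the work surface at z = 0. Lengths are in m, angles in rad, forces in N, time in s.
With the tool pointing down it reaches from about 0.35 to 0.925 m from the base axis. Payload 6.4 kg.
Tool frame: the origin (TCP) lies on the mounting face of the last link; the fingertips stand 199 mm ahead of it and the grasp point (between the pads) lies 180 mm ahead of it (bot.tip_reach is the distance from the TCP to the fingertips, in m); z points along the fingers, y is the line along which they close (so a half turn about z gives the same grasp; the last joint's range is limited). The gripper opens to 94 mm and grips with 3 to 60 N. Pads are 16 mm wide; open, the fingers measure 119 mm over their backs; the gripper's body (75 mm by 177 mm) begins 78 mm behind the grasp point.
Start: joints at [-1.428, 0.245, 1.558, -0, 1.339, -0.174], TCP at [0.202, -0.618, 0.405] pointing down, gripper open.
Joint ranges: [-3.13, 3.13], [-1.02, 2.26], [0.13, 2.54], [-0.95, 4.09], [0.21, 2.88], [-2.74, 2.74]. Speed limits (rad/s): [2.57, 2.57, 3.14, 3.14, 3.14, 3.14].

### API

Orientations are given as a rotation vector (axis times angle).
In Python, from cell import monitor, grab_frame, bot gives the robot as it stands.
- The arm moves only by the shell command python3 -m inch 'ROWS' [FORCE]. ROWS is JSON, a list of rows, each a list of 7 numbers: the shift along the tool's x, y, z in units of 30 mm (1.0 is 30 mm), then the turn, a rotation vector about the tool's x, y, z in units of 10 degrees (1.0 is 10 degrees), then the finger opening in mm, from 0 to 94. A call has 1 to 5 rows; each row is the pose to reach, as a shift and turn from the pose commanded when the call began, along the tool's axes at that moment; what a row does not reach only later rows make up. A row lasts 1/8 s, in which the tool goes at most 62.5 mm and 10.7 degrees, less where a joint would pass 70% of its speed; a pose out of reach is approached as far as the arm can. A call with a gripper value outside its range is refused whole. The fingers move at their own pace and stop on an object; FORCE is the grip in N (left out, the last holds). Time passes only in rows, so rows that repeat a pose let the fingers close. It gives the time, the measured TCP pose, the force, the opening and the grip force at its end, in the units of the state.
- monitor.read_state(): the state, without advancing time (a new reading comes with each control period).
- grab_frame(name): name is "scene" or "side" or "wrist"; returns a dict with "image" (384x512x3 uint8, red, green, blue), "K" (3x3 intrinsics, pixels), "dist_coeffs" ([k1, k2, p1, p2, k3] as OpenCV has them; the pictures are not rectified), "camera_from_world" (4x4, takes a point from world to camera coordinates); the wrist camera has in their place "mount" (4x4, takes a point from camera to tool coordinates, whose origin is the TCP and whose axes are the flange's). Camera axes: x right, y up, looking along -z (the intrinsics and any distortion apply to the point x, -y, -z); pixel columns grow to the right and rows downward; lengths in m; the calibration is good to about 2 mm. A picture is of the moment at which its call begins: read the wrist's pose just before it. There is no depth.
- bot.job_done(): hands the job in; it is judged then, once.
The state is a dict: "clock": time; "joint_pos": joint angles; "joint_velocities": joint speeds; "tau": joint torques, N m; "position": TCP position; "ee_rot": TCP orientation; "wrist_force": force on the tool from outside, world axes, zero at the start; "torque": the same for the moment, N m; "gripper_width": finger opening in m; "finger_force": force on a finger pad.
Only numpy, scipy, OpenCV 4.12 (cv2) and the standard library are available. Lean on these libraries where they do the work, as an engineer would, in place of code of your own. Each camera call takes 0.05 s, during which the arm holds its last target. There are 200 camera calls.

### The job

Narrow the empty cheese lane to suit the blue gauge: pull up the red index knob on the green lever, swing the lever to the tightest notch at which the gauge still slides freely past the white eccentric roller, and push the knob fully home in that notch. Then prove the setting by sliding the gauge, flat on the bench and without forcing it, along the lane from the end where it starts, between roller and fence, until it is completely past the roller, and leave it there. Leave the cheeses, the bottle and the brush where they are.

Things in the scene. Friction and masses are not known exactly. Their poses are not given: they have to be found in the camera images.
- block: Roller block, fixed to the bench: steel base, brass toothed sector, two aluminium rails 34 mm high (faces at x = -22 mm, y 65 to 120 mm either side; they limit the gauge less than the roller). Origin on the vertical bolt axis at bench level; z up, y along the lane in the direction of travel (gauge starts at -y), x from the lane towards the lever: the lane lies on the -x side.
- bolt (a point): Point on the bolt axis about which lever and roller turn together, at the top of the lever, 58 mm above the bench.
- fence: Straight aluminium fence, 280 mm long (along its y, parallel to the lane), 20 mm thick, 34 mm high, fixed. Origin in the middle of its inner face (towards the roller), at bench level; x is normal to that face and points to the roller. Its distance from the bolt axis differs from case to case (142 to 153 mm).
- roller (a point): Centre of the white eccentric roller (disc 72 mm diameter, 9 to 34 mm above the bench), half-way up. It sits 14 mm off the bolt axis and turns with the lever. The gap = (x of this point in the fence's frame) - 36 mm.
- lever (a joint): Angle of lever and eccentric about the bolt, rad: starts at 0 (widest), grows anticlockwise from above to 1.4; notches at 0, 0.2 .. 1.4. At q the lever points at q - 0.7 from the block's +x towards +y, and the roller centre is 14 mm * sin(q - 0.7) from the bolt towards the fence: larger q, narrower gap (2.3 to 2.8 mm a notch). Friction 0.12 N m; stays put with the pin up, locked with it home.
- pin (a joint): Travel of the red knob with its index pin, up along a guide in the lever, m: 0 = fully home in a notch, 0.02 = fully up. The pin clears the teeth above 0.014. Friction of about 3 N holds it where it is left. Teeth and pin tip are rounded: pushed down within about 5 mm of a notch it centres itself.
- knob (a point): Centre of the red knob (upright cylinder, 34 mm diameter, 32 mm high), on the pin axis 100 mm from the bolt axis; 84 mm above the bench when home, its underside 8 mm above the top of the lever (lever 24 mm wide, 8 mm thick, top 58 mm above the bench).
- gauge_centre (a point): Centre of the blue gauge, 21 mm above the bench: a disc, exactly 110 mm in diameter over its lowest 18 mm (this flange meets roller and fence), with a 98 mm collar above it up to 42 mm. In its top is a round finger cup, 46 mm diameter, 24 mm deep (floor 18 mm above the bench): shut fingertips put in it can drag the gauge. 0.35 to 0.7 kg.
- cheese_a_c (a point): Centre of a cheese wheel, brown rind, 110 mm diameter, 46 mm high. Not to be disturbed.
- cheese_b_c (a point): Centre of a cheese wheel, paler rind, 110 mm diameter, 46 mm high. Not to be disturbed.
- bottle: White bottle with a green cap, 64 mm diameter, 170 mm tall, origin at its foot. Not to be disturbed.
- brush: Wooden brush lying flat, along its x; origin under its middle. Not to be disturbed.
Mind the look-alikes: they are no part of the job. Of the things like the part that bears gauge_centre, leave any that is purple; of the rest the larger one is meant.

How it is judged:
By the outcome, as a careful person would: the job done as asked, in the order asked, and still so for the second after the job is handed in, with the robot touching nothing.
It also fails if it takes over 72 s, if anything falls off the work surface, if the arm or the gripper's body presses on something with over 40 N, if the wrist force passes 120 N, or if a joint passes its speed limit or range.

## Working session

There is one attempt and no reset: what is moved stays moved. The work goes in short steps, Python scripts to look and compute and a shell command to move; the robot and the scene stay as the last step left them, time stands still between calls to the robot, and variables do not carry over. Pictures are saved under pics/ and viewed, at most 10 in all, crops included, and the job is handed in when it is done.

```bash
ls; mkdir -p pics; cat > h.py <<'E'
import numpy as np, cv2
from cell import monitor, grab_frame, bot
from scipy.spatial.transform import Rotation as R
def tool():
    s=monitor.read_state(); T=np.eye(4); T[:3,:3]=R.from_rotvec(s['ee_rot']).as_matrix(); T[:3,3]=s['position']; return T
def cam(name):
    T=tool(); f=grab_frame(name)
    wc = T@np.array(f['mount']) if name=='wrist' else np.linalg.inv(np.array(f['camera_from_world']))
    return f['image'],np.array(f['K']),np.array(f['dist_coeffs']),wc
def ray(c,uv):
    _,K,d,wc=c
    p=cv2.undistortPoints(np.array(uv,float).reshape(-1,1,2),K,d).reshape(-1,2)
    v=np.c_[p[:,0],-p[:,1],-np.ones(len(p))]@wc[:3,:3].T
    return wc[:3,3],v
def onz(c,uv,z):
    o,v=ray(c,uv); return o+v*((z-o[2])/v[:,2])[:,None]
def proj(c,P):
    _,K,d,wc=c
    P=np.atleast_2d(P); q=(P-wc[:3,3])@wc[:3,:3]; q=q*[1,-1,-1]
    return cv2.projectPoints(q,np.zeros(3),np.zeros(3),K,d)[0].reshape(-1,2)
def save(n,im): cv2.imwrite('pics/'+n,im[:,:,::-1])
E
python3 - <<'E'
from h import *
a=cam('scene');b=cam('side');w=cam('wrist')
save('s1.png',a[0]);save('d1.png',b[0]);save('w1.png',w[0])
import pickle;pickle.dump((a,b,w),open('c1.pkl','wb'))
s=monitor.read_state();print(s['clock'],s['position'],s['ee_rot'],a[3],b[3])
E
```

```text
pics
0.15 [ 0.20246633 -0.61748902  0.40381534] [-3.10081883e+00 -4.95277542e-01 -2.69820030e-05] [[-0.87580554 -0.31287124  0.36752721  0.87077478]
 [ 0.48259811 -0.5802288   0.65607439  0.63161255]
 [ 0.00798307  0.75196152  0.65915867  0.71267063]
 [ 0.          0.          0.          1.        ]] [[-0.91660271  0.30259533 -0.26129587  0.17345668]
 [-0.39951836 -0.71775603  0.57027306  0.73233207]
 [-0.01498472  0.62710634  0.77878951  1.08278592]
 [ 0.          0.          0.          1.        ]]
```

View pics/s1.png

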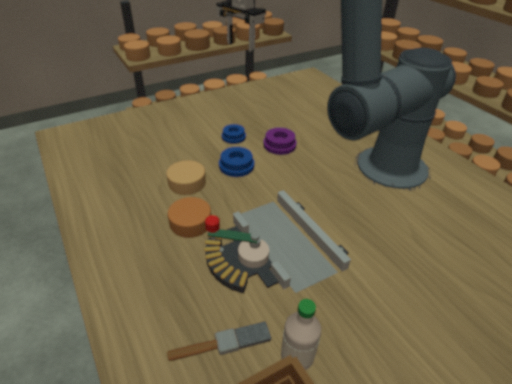

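View pics/d1.png

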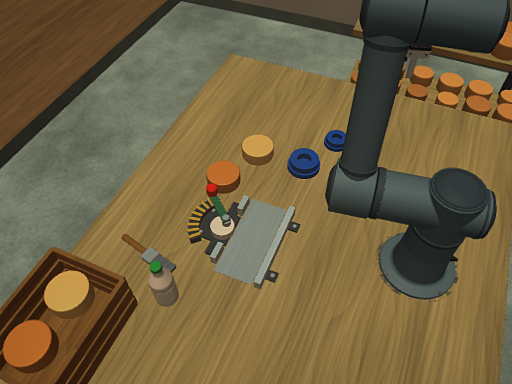

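The larger blue gauge is at about (237,160) in the scene view and (304,162) in the side view. The small blue one is at (233,133) and the purple one at (280,140). The knob is red at (212,223), the roller at (253,250), and the fence runs from (283,195) to (345,262), on the robot's side of the lane.

```bash
cat >> h.py <<'E'
def blobs(c,lo,hi,amin=15):
    hsv=cv2.cvtColor(c[0],cv2.COLOR_RGB2HSV); m=cv2.inRange(hsv,np.array(lo),np.array(hi))
    n,l,s,ce=cv2.connectedComponentsWithStats(m)
    return [(s[i,4],ce[i],(l==i)) for i in np.argsort(-s[:,4]) if i>0 and s[i,4]>=amin]
def tri(c1,u1,c2,u2):
    A=[];bb=[]
    for c,u in((c1,u1),(c2,u2)):
        o,v=ray(c,[u]); v=v[0]/np.linalg.norm(v[0]); M=np.eye(3)-np.outer(v,v); A.append(M);bb.append(M@o)
    return np.linalg.lstsq(np.vstack(A),np.hstack(bb),rcond=None)[0]
E
python3 - <<'E'
from h import *
import pickle;a,b,w=pickle.load(open('c1.pkl','rb'))
for n,c in(('scene',a),('side',b)):
    print(n)
    for nm,lo,hi in(('red',(0,200,90),(4,255,255)),('blue',(100,150,40),(125,255,255)),('green',(65,120,30),(90,255,255)),('purple',(135,100,40),(160,255,255))):
        for A,ce,m in blobs(c,lo,hi)[:3]: 
            ys,xs=np.nonzero(m);print(nm,A,ce.round(1),xs.min(),xs.max(),ys.min(),ys.max(), onz(c,[ce],{'red':.084,'blue':.025,'green':.056,'purple':.03}[nm]).round(4))
def crop(c,x,y,s,n,w=130,h=100):
    save(n,cv2.resize(c[0][y:y+h,x:x+w],None,fx=s,fy=s,interpolation=cv2.INTER_CUBIC))
A=cv2.resize(a[0][180:300,190:360],None,fx=4,fy=4,interpolation=2)
B=cv2.resize(b[0][175:295,175:310],None,fx=4.5,fy=4.5,interpolation=2)
save('cs.png',A);save('cd.png',B)
E
```

```text
scene
red 150 [211.4 223.1] 205 218 216 231 [[0.6306 0.0384 0.084 ]]
blue 752 [236.1 161.6] 220 252 148 175 [[ 0.4309 -0.2215  0.025 ]]
blue 303 [233.4 133.6] 223 244 125 142 [[ 0.365  -0.3666  0.025 ]]
green 130 [306.2 308. ] 300 313 300 316 [[0.5569 0.3137 0.056 ]]
purple 670 [279.6 140.7] 264 295 128 153 [[ 0.2566 -0.2512  0.03  ]]
side
red 76 [211.3 187.4] 206 216 183 191 [[0.6332 0.0361 0.084 ]]
red 21 [210.9 194.2] 207 214 193 196 [[0.6222 0.0601 0.084 ]]
blue 536 [304.  161.4] 288 319 148 178 [[ 0.4244 -0.2264  0.025 ]]
blue 257 [334.9 139.5] 324 345 130 150 [[ 0.3592 -0.3677  0.025 ]]
green 47 [218.6 204.9] 210 226 196 217 [[0.5944 0.069  0.056 ]]
```

View pics/cs.png

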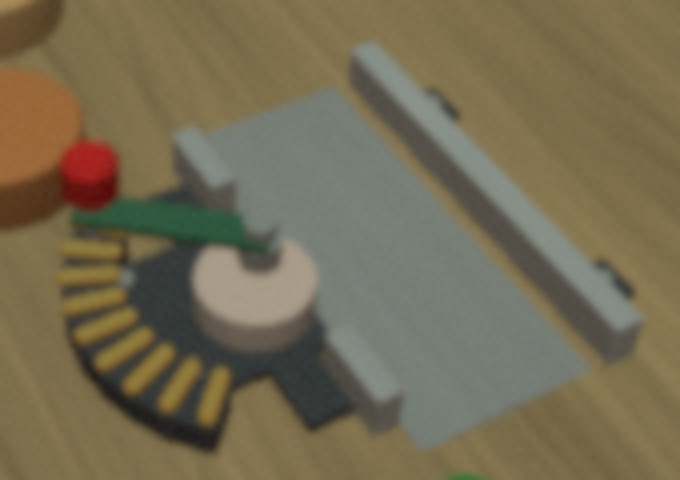

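View pics/cd.png

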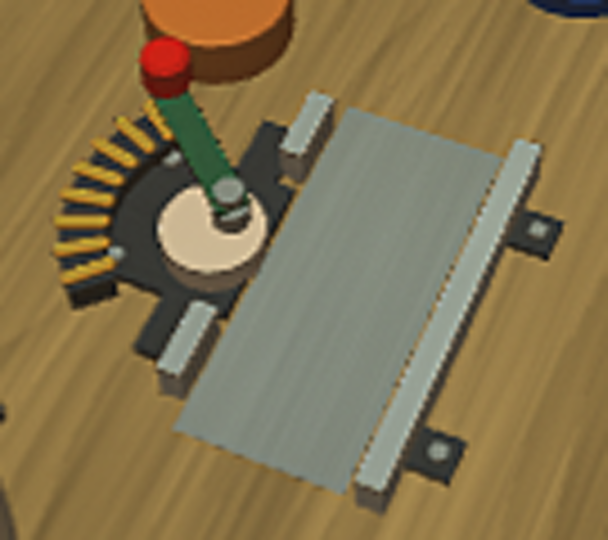

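The fence's inner top edge runs (278,194.5)→(343,263) in scene and (289,206)→(255,282) in side. The lever points towards the brown cheese, which is q=0.

```bash
python3 - <<'E'
from h import *
import pickle;a,b,w=pickle.load(open('c1.pkl','rb'))
S=lambda x,y:(x/4+190-.4,y/4+180-.4); D=lambda x,y:(x/4.5+175-.4,y/4.5+175-.4)
for n,s,d,z in(('f-',(353,56),(515,141),.034),('f+',(612,332),(359,481),.034),('bolt',(262,232),(229,190),.06),('rail- outer end',(232,185),(303,160),.034),('roller top',(255,262),(212,228),.034)):
    print(n,onz(a,[S(*s)],z).round(4),onz(b,[D(*d)],z).round(4),tri(a,S(*s),b,D(*d)).round(4))
print('gauge tri',tri(a,(236.1,161.6),b,(304,161.4)),'knob',tri(a,(211.4,223.1),b,(211,189)))
print(w[1],w[2],np.linalg.inv(tool())@w[3])
print(tool().round(3))
E
```

```text
f- [[ 0.406  -0.0261  0.034 ]] [[ 0.4031 -0.0256  0.034 ]] [ 0.404  -0.0285  0.0309]
f+ [[0.406  0.2459 0.034 ]] [[0.3993 0.249  0.034 ]] [0.4012 0.2437 0.0266]
bolt [[0.5533 0.1064 0.06  ]] [[0.5547 0.1029 0.06  ]] [0.5537 0.1054 0.0611]
rail- outer end [[0.5373 0.0424 0.034 ]] [[0.5292 0.045  0.034 ]] [0.533  0.0369 0.0249]
roller top [[0.5562 0.1043 0.034 ]] [[0.5613 0.1189 0.034 ]] [0.5604 0.1175 0.0423]
gauge tri [ 0.42596034 -0.23217969  0.0174594 ] knob [0.63112727 0.0414987  0.08526822]
[[329.90277866   0.         250.89164114]
 [  0.         329.90277866 193.78929953]
 [  0.           0.           1.        ]] [-0.04344911  0.          0.          0.          0.        ] [[-4.01479902e-04  9.64062389e-01  2.65675646e-01  7.78299310e-02]
 [ 9.99999625e-01  1.83195641e-04  8.46399464e-04 -5.48238047e-05]
 [ 7.67311269e-04  2.65675886e-01 -9.64062101e-01  1.94625328e-02]
 [ 0.00000000e+00  0.00000000e+00  0.00000000e+00  1.00000000e+00]]
[[ 0.95   0.312 -0.     0.202]
 [ 0.312 -0.95   0.001 -0.617]
 [ 0.    -0.001 -1.     0.404]
 [ 0.     0.     0.     1.   ]]
```

```bash
python3 -m inch '[[1.55,-1.31,0,0,0,0.6,94],[3.1,-2.62,0,0,0,1.2,94],[4.65,-3.93,0,0,0,1.82,94],[6.2,-5.24,0,0,0,1.82,94],[7.75,-6.55,0,0,0,1.82,94]]'
```

```text
clock: 0.78
position: [0.3628, -0.3567, 0.4045]
ee_rot: [-3.141, 0.002, -0.0]
wrist_force: [0.2, 0.4, -0.0]
gripper_width: 0.0938
finger_force: 0.0
```

```bash
python3 -m inch '[[0.4,-2,0,0,0,0,94],[0.8,-4,0,0,0,0,94],[1.2,-6,0,0,0,0,94],[1.6,-8,0,0,0,0,94],[2,-10,0,0,0,0,94]]' && python3 -m inch '[[0.1,-2,0,0,0,0,94],[0.2,-4,0,0,0,0,94],[0.3,-5.4,0,0,0,0,94],[0.3,-5.4,0,0,0,0,94],[0.3,-5.4,0,0,0,0,94]]'
python3 - <<'E'
from h import *
w=cam('wrist');save('w2.png',w[0])
import pickle;pickle.dump(w,open('w2.pkl','wb'))
print(tool().round(4))
E
```

```text
clock: 1.4
position: [0.4223, -0.0566, 0.4047]
ee_rot: [3.141, -0.002, 0.001]
wrist_force: [-0.0, 0.7, 0.0]
gripper_width: 0.094
finger_force: 0.0
clock: 2.02
position: [0.4315, 0.1031, 0.4044]
ee_rot: [3.141, -0.001, -0.001]
wrist_force: [-0.4, 0.5, -0.5]
gripper_width: 0.094
finger_force: 0.0
[[ 1.000e+00 -2.000e-03 -3.000e-04  4.316e-01]
 [-2.000e-03 -1.000e+00 -3.000e-04  1.027e-01]
 [-3.000e-04  3.000e-04 -1.000e+00  4.045e-01]
 [ 0.000e+00  0.000e+00  0.000e+00  1.000e+00]]
```

View pics/w2.png

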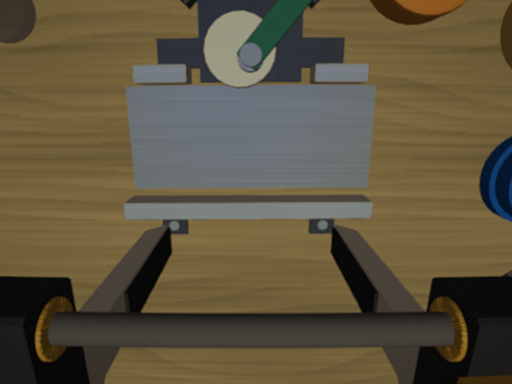

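The wrist view shows the lane squarely. The fence's top face spans rows ~203–219 and columns 125–371. The rails' inner top edges are at row ~81 (columns 135–186 and 316–368), and the bolt head is at (250,55). I'll find the edges to sub-pixel accuracy.

```bash
python3 - <<'E'
from h import *
import pickle;w=pickle.load(open('w2.pkl','rb'));a,b,_=pickle.load(open('c1.pkl','rb'))
g=cv2.GaussianBlur(cv2.cvtColor(w[0],cv2.COLOR_RGB2GRAY).astype(float),(5,1),0)
print(g[60:96,160].astype(int),g[60:96,340].astype(int));print(g[186:226,200].astype(int),g[186:226,300].astype(int));print(g[211,118:134].astype(int),g[211,364:380].astype(int))
def edge(cols,r0,r1,sgn):
    out=[]
    for c in cols:
        d=np.diff(g[r0:r1,c])*sgn; i=d.argmax(); s=slice(max(i-1,0),i+2); ww=np.clip(d[s],0,None)
        out.append((c,r0+(ww*np.arange(len(d))[s]).sum()/ww.sum()+.5))
    out=np.array(out); p=np.polyfit(out[:,0],out[:,1],1); r=out[:,1]-np.polyval(p,out[:,0]); k=abs(r)<.5; p=np.polyfit(out[k,0],out[k,1],1)
    print('rms',r[k].std(),k.sum()); return p
def pt(p,c,z): return onz(w,[(c,np.polyval(p,c))],z)[0]
fi=edge(range(140,360),198,208,1); fo=edge(list(range(200,300)),214,226,-1)
rl=edge(range(140,182),76,86,-1); rr=edge(range(322,362),76,86,-1)
for n,p,cs in(('fi',fi,(140,250,360)),('fo',fo,(200,250,300)),('rl',rl,(140,182)),('rr',rr,(322,362))):
    print(n,[pt(p,c,.034).round(4) for c in cs])
def hedge(r,c0,c1,s):
    d=np.diff(g[r-2:r+3].mean(0)[c0:c1])*s;i=d.argmax();ww=np.clip(d[i-1:i+2],0,None);return c0+i+.5+(ww*[-1,0,1]).sum()/ww.sum()
L,Rr=hedge(211,118,134,1),hedge(211,362,380,-1);print(L,Rr,onz(w,[(L,211),(Rr,211)],.034))
print('bolt',onz(w,[(250,54)],.06))
# bottle cap
print('cap',tri(a,(306.2,308),b,(155,267)))
E
```

```text
[ 48  47  47  56  89 117 123 122 123 125 126 125 122 121 121 121 121 120
 120 120 123 119 101  70  67  95 107 110 111 112 112 112 111 112 112 110] [ 47  46  55  88 116 122 122 123 124 125 125 123 121 120 120 121 119 119
 121 123 119 103  72  67  94 107 109 110 107 108 109 109 109 109 110 109]
[113 111 110 109 110 109 106 104 101  83  67  66  67  68  66  68  85 116
 127 130 129 128 127 126 127 127 128 127 127 129 131 131 122 102 101 105
 106 105 103 103] [113 113 109 105 104 107 110 112  99  78  68  68  69  69  67  76 109 127
 132 133 132 130 129 129 129 129 129 130 130 130 130 130 124 109 101 102
 105 106 105 103]
[104 103 103 103 104 107 114 120 124 125 125 125 125 126 126 126] [128 128 128 128 128 127 124 119 113 110 109 109 109 109 109 109]
rms 0.13131426104788368 220
rms 0.16370648729844775 100
rms 0.059047716107434284 42
rms 0.06859793135329811 40
fi [array([0.4021, 0.2274, 0.034 ]), array([0.4028, 0.1044, 0.034 ]), array([ 0.4034, -0.0184,  0.034 ])]
fo [array([0.3834, 0.1609, 0.034 ]), array([0.3835, 0.1044, 0.034 ]), array([0.3835, 0.048 , 0.034 ])]
rl [array([0.5302, 0.2163, 0.034 ]), array([0.5302, 0.1732, 0.034 ])]
rr [array([0.5308, 0.031 , 0.034 ]), array([ 0.531 , -0.0099,  0.034 ])]
124.33587509077705 371.3883071553229 [[ 0.39234885  0.24614301  0.034     ]
 [ 0.39203138 -0.03236282  0.034     ]]
bolt [[0.55315664 0.10402907 0.06      ]]
cap [0.60882323 0.3674921  0.16422757]
```

```bash
python3 -m inch '[[-0.1,0,1.8,0,0,0,94],[-0.2,0,3.4,0,0,0,94],[-0.3,0,5,0,0,0,94],[-0.3,0,5,0,0,0,94],[-0.3,0,5,0,0,0,94]]'
python3 - <<'E'
from h import *
ws=[cam('wrist') for _ in range(4)]
w=(np.mean([x[0].astype(float) for x in ws],0).round().astype(np.uint8),)+ws[-1][1:]
save('w3.png',w[0]);import pickle;pickle.dump(w,open('w3.pkl','wb'))
print(tool().round(4))
E
```

```text
clock: 2.7
position: [0.4237, 0.1027, 0.2564]
ee_rot: [3.141, -0.004, 0.004]
wrist_force: [0.5, 0.4, -0.1]
gripper_width: 0.094
finger_force: 0.0
[[ 1.000e+00 -1.100e-03  4.000e-03  4.236e-01]
 [-1.100e-03 -1.000e+00 -1.000e-04  1.033e-01]
 [ 4.000e-03  1.000e-04 -1.000e+00  2.567e-01]
 [ 0.000e+00  0.000e+00  0.000e+00  1.000e+00]]
```

View pics/w3.png

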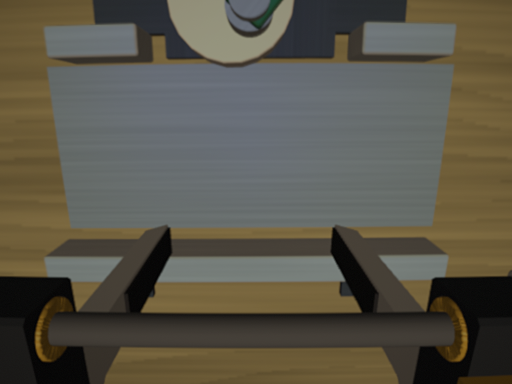

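The fence's inner top edge is at row ~256 (columns 48–446), its outer edge at ~281. The rails' inner top edges are at row ~54, with outer ends at columns 47/454 and inner ends at 138/362.

```bash
python3 - <<'E'
from h import *
import pickle;w=pickle.load(open('w3.pkl','rb'))
g=cv2.cvtColor(w[0],cv2.COLOR_RGB2GRAY).astype(float)
def e1(v,s,o):   # half-level crossing around steepest step
    d=np.diff(v)*s;i=d.argmax();lo,hi=(v[max(i-4,0):i-1].mean(),v[i+3:i+6].mean());m=(lo+hi)/2
    for k in range(max(i-2,0),i+3):
        if (v[k]-m)*(v[k+1]-m)<=0: return o+k+(m-v[k])/(v[k+1]-v[k])
    return np.nan
def line(cols,r0,r1,s):
    y=np.array([e1(g[r0:r1,c-1:c+2].mean(1),s,r0) for c in cols]);x=np.array(list(cols),float);k=np.isfinite(y)
    for _ in range(3):
        p=np.polyfit(x[k],y[k],1);r=y-np.polyval(p,x);k=np.abs(r)<.6
    print('rms %.2f n %d'%(r[k].std(),k.sum()));return x[k],p
def P(p,c): return onz(w,[(c,np.polyval(p,c))],.034)[0]
def H(r,c0,c1,s): return e1(g[r-2:r+3,c0:c1].mean(0),s,c0)
print(g[44:70,90].astype(int));print(g[246:262,250].astype(int),g[272:292,250].astype(int))
print(g[41,36:56].astype(int),g[41,444:466].astype(int),g[41,128:148].astype(int),g[41,354:372].astype(int),g[268,38:58].astype(int),g[268,436:456].astype(int))
_,fi=line(range(190,320),250,263,1);_,fo=line(range(200,320),272,290,-1)
_,rl=line(range(60,130),48,62,-1);_,rr=line(range(372,446),46,60,-1)
f=P(fi,250);print('fence in/out',f,P(fo,250),'rails',P(rl,95),P(rr,410),'fence slope',P(fi,200)-P(fi,310))
ends=[H(41,36,56,1),H(41,444,466,-1),H(41,128,148,-1),H(41,354,372,1),H(268,38,58,1),H(268,436,456,-1)]
print(np.round(ends,2))
q=onz(w,[(e,r) for e,r in zip(ends,[41]*4+[268]*2)],.034);print('240?',q[0,1]-q[1,1],'130?',q[2,1]-q[3,1],'280?',q[4,1]-q[5,1]);print(q.round(4))
E
```

```text
[113 112 113 112 112 112 112 114 115 114 109 102  86  62  48  48  48  48
  52  65  84  96 101 102 104 104]
[ 64  65  65  66  66  66  65  65  63  69  91 114 121 122 123 123] [121 121 122 122 123 124 125 125 124 116 103  97  99 101 103 104 103 103
 103 103]
[ 92  92  92  93  92  93  92  92  95 101 107 110 110 110 110 110 110 110
 110 110] [111 110 110 111 110 110 110 110 111 107 100  94  93  93  93  93  93  93
  93  92  93  93] [113 113 114 114 114 113 110 104  92  69  50  47  47  47  47  48  48  48
  48  48] [ 53  55  55  54  54  55  53  57  73  97 110 114 116 116 116 116 116 116] [105 105 105 105 105 105 105 107 112 116 117 117 116 116 116 117 117 117
 116 117] [121 120 120 120 120 120 120 120 120 118 108  97  96  96  96  96  96  96
  96  96]
rms 0.03 n 130
rms 0.03 n 120
rms 0.12 n 69
rms 0.12 n 69
fence in/out [0.40282731 0.10411595 0.034     ] [0.38369328 0.10416501 0.034     ] rails [0.53008688 0.19449675 0.034     ] [0.53084463 0.01030858 0.034     ] fence slope [-0.00035928  0.07447951  0.        ]
[ 45.02 453.86 136.53 362.47  45.72 445.98]
240? 0.2385580035505 130? 0.13033920896950255 280? 0.278680358256095
[[ 0.539   0.2235  0.034 ]
 [ 0.5385 -0.0151  0.034 ]
 [ 0.5379  0.1693  0.034 ]
 [ 0.5376  0.0389  0.034 ]
 [ 0.3931  0.2466  0.034 ]
 [ 0.3927 -0.0321  0.034 ]]
```

```bash
python3 - <<'E'
from h import *
import pickle
from scipy.optimize import least_squares
for f,fc in(('w2.pkl',(.4028+.3835)/2),('w3.pkl',.39326)):
    w=pickle.load(open(f,'rb')); hsv=cv2.cvtColor(w[0],cv2.COLOR_RGB2HSV)
    cx,cy=(240,48) if f=='w2.pkl' else (232,5)
    g=w[0][:,:,0].astype(float)   # red channel: cream bright, base dark
    pts=[]
    for t in np.radians(np.arange(0,360,2)):
        r=np.arange(15,90,.25); x=cx+r*np.cos(t);y=cy+r*np.sin(t); k=(x>0)&(x<511)&(y>0)&(y<383); x,y,r=x[k],y[k],r[k]
        if len(r)<20: continue
        v=cv2.remap(g.astype(np.float32),x[None].astype(np.float32),y[None].astype(np.float32),1)[0]
        V=cv2.remap(w[0].astype(np.float32),x[None].astype(np.float32),y[None].astype(np.float32),1)[0]
        inside=(v>130)&(V[:,0]-V[:,2]>15)
        i=np.nonzero(inside)[0]
        if len(i): pts.append((x[i[-1]],y[i[-1]]))
    P=onz(w,pts,.034)[:,:2]
    r=least_squares(lambda p:np.hypot(*(P-p[:2]).T)-p[2],[.56,.105,.036],loss='soft_l1',f_scale=.0003)
    res=r.fun; d=np.abs(np.hypot(*(P-r.x[:2]).T)-r.x[2])
    k=d<.0008; r=least_squares(lambda p:np.hypot(*(P[k]-p[:2]).T)-p[2],r.x)
    print(f,r.x.round(4),k.sum(),len(k),'D~',((r.x[0]-fc)*1.003-.010-.00902).round(5))
E
```

```text
w2.pkl [0.5611 0.1147 0.0351] 154 154 D~ 0.14939
w3.pkl [0.5612 0.1149 0.0351] 95 100 D~ 0.14945
```

```bash
python3 -m inch '[[0,0,-2.05,0,0,0,94],[1.9,0.6,-2.3,0,0,0,94],[3.8,1.2,-2.3,0,0,0,94],[5.6,1.8,-2.3,0,0,0,94],[6.87,2.1,-2.3,0,0,0,94]]' && python3 -m inch '[[0,0,0,0,0,0,94],[0,0,0,0,0,0,94]]'
python3 - <<'E'
from h import *
w=cam('wrist');print(tool().round(4)[:,3])
for A,ce,m in blobs(w,(0,150,60),(6,255,255),60)[:3]:
    ys,xs=np.nonzero(m);print(A,ce,xs.min(),xs.max(),ys.min(),ys.max(),onz(w,[ce],.1),onz(w,[ce],.09))
save('w4.png',w[0])
E
```

```text
clock: 3.52
position: [0.6309, 0.0392, 0.3252]
ee_rot: [3.141, -0.003, 0.004]
wrist_force: [0.1, 0.3, 0.0]
gripper_width: 0.0936
finger_force: 0.0
clock: 3.78
position: [0.6281, 0.0406, 0.324]
ee_rot: [-3.142, 0.001, 0.0]
wrist_force: [-0.6, 1.1, 0.4]
gripper_width: 0.0936
finger_force: 0.0
[0.6278 0.0407 0.324  1.    ]
2089 [252.62470081 217.22833892] 228 277 189 244 [[0.63347347 0.03977918 0.1       ]] [[0.62993364 0.03973428 0.09      ]]
```

View pics/w4.png

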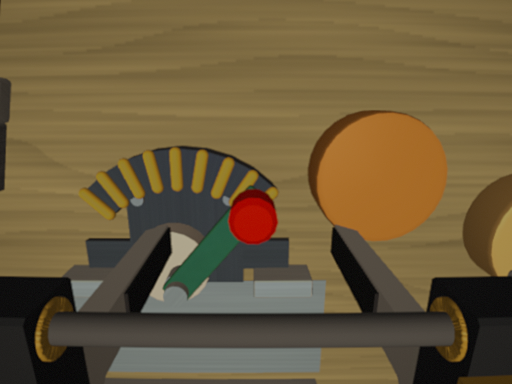

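The red knob is centred between the fingers (252,217), and the brown cheese at (377,175) lies below finger height. I'll descend and grip.

```bash
python3 -m inch '[[0.07,0,1,0,0,0,94],[0.07,0,2,0,0,0,94],[0.07,0,2,0,0,0,94],[0.07,0,2,0,0,0,30],[0.07,0,2,0,0,0,30]]' 40 && python3 -m inch '[[0,0,0,0,0,0,30],[0,0,0,0,0,0,30],[0,0,0,0,0,0,30]]'
```

```text
clock: 4.45
position: [0.6312, 0.0404, 0.2656]
ee_rot: [3.141, -0.001, 0.005]
wrist_force: [-0.0, -0.1, 0.4]
gripper_width: 0.0773
finger_force: 0.0
clock: 4.82
position: [0.6308, 0.0402, 0.2638]
ee_rot: [3.142, -0.001, 0.0]
wrist_force: [-1.1, 0.3, -0.4]
gripper_width: 0.0476
finger_force: 0.0
```

```bash
python3 -m inch '[[0,0,0,0,0,0,30],[0,0,0,0,0,0,30],[0,0,0,0,0,0,30],[0,0,0,0,0,0,30]]'; python3 -m inch '[[0,0,-0.2,0,0,0,30],[0,0,-0.4,0,0,0,30],[0,0,-0.6,0,0,0,30],[0,0,-0.6,0,0,0,30]]'
```

```text
clock: 5.32
position: [0.6309, 0.04, 0.2637]
ee_rot: [3.141, -0.001, 0.001]
wrist_force: [2.1, -3.1, -0.6]
gripper_width: 0.0333
finger_force: 40.0
clock: 5.82
position: [0.631, 0.04, 0.2825]
ee_rot: [3.141, -0.001, 0.001]
wrist_force: [0.8, -3.5, 1.7]
gripper_width: 0.0333
finger_force: 40.0
```

```bash
python3 -m inch '[[0.31,-0.433,0,0,0,-0.92,30],[0.547,-0.91,0,0,0,-1.83,30],[0.703,-1.42,0,0,0,-2.75,30],[0.777,-1.947,0,0,0,-3.67,30],[0.767,-2.48,0,0,0,-4.58,30]]'; python3 -m inch '[[0,0,0,0,0,0,30],[0,0,0,0,0,0,30]]'
python3 - <<'E'
from h import *
import pickle
a=cam('scene');b=cam('side');w=cam('wrist');pickle.dump((a,b,w),open('c5.pkl','wb'))
save('w5.png',np.hstack([cv2.resize(w[0],(400,300)),cv2.resize(b[0][150:300,150:350],(400,300))]));s=monitor.read_state();print(s['position'],s['joint_pos'],s['wrist_force'],s['torque'])
E
```

```text
clock: 6.45
position: [0.6535, 0.1157, 0.2819]
ee_rot: [-2.89, -1.227, 0.003]
wrist_force: [-3.5, -1.0, 3.0]
gripper_width: 0.0332
finger_force: 40.0
clock: 6.7
position: [0.6534, 0.1149, 0.2816]
ee_rot: [-2.894, -1.216, 0.002]
wrist_force: [-2.7, 2.6, 2.1]
gripper_width: 0.0332
finger_force: 40.0
[0.65345072 0.11459707 0.28139584] [0.00287077 0.40292167 1.59820545 0.00164139 1.14237501 0.77679857] [-3.91920298  3.3198722   2.58997337] [ 0.46191705  0.62735251 -0.20641779]
```

View pics/w5.png

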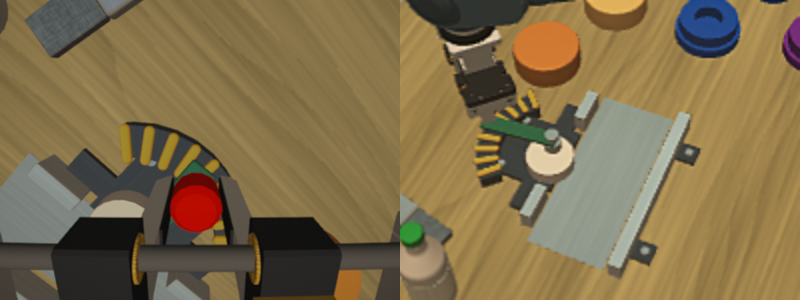

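The lever has swung about four notches. The other objects are undisturbed in the side view. I'll push the knob home.

```bash
python3 -m inch '[[0,0,0.2,0,0,0,30],[0,0,0.4,0,0,0,30],[0,0,0.58,0,0,0,30],[0,0,0.62,0,0,0,30],[0,0,0.62,0,0,0,30]]'
```

```text
clock: 7.48
position: [0.6536, 0.1147, 0.2633]
ee_rot: [-2.894, -1.218, 0.002]
wrist_force: [-5.9, 3.2, 4.8]
gripper_width: 0.0332
finger_force: 40.0
```

```bash
python3 -m inch '[[0,0,0.04,0,0,0,30],[0,0,0.08,0,0,0,30],[0,0,0.08,0,0,0,30]]'
```

```text
clock: 7.85
position: [0.6538, 0.1147, 0.263]
ee_rot: [-2.894, -1.218, 0.003]
wrist_force: [-10.2, 2.0, 15.2]
gripper_width: 0.0332
finger_force: 40.0
```

```bash
python3 -m inch '[[0,0,0,0,0,0,94],[0,0,0,0,0,0,94],[0,0,0,0,0,0,94],[0,0,-1,0,0,0,94],[0,0,-2.05,0,0,0,30]]' && python3 -m inch '[[0,0,0,0,0,0,0],[0,0,0,0,0,0,0],[0,0,0,0,0,0,0],[0,0,0,0,0,0,0],[0,0,0,0,0,0,0]]'&& python3 -m inch '[[0,0,0,0,0,0,0],[0,0,0.3,0,0,0,0],[0,0,0.6,0,0,0,0],[0,0,0.75,0,0,0,0],[0,0,0.75,0,0,0,0]]'
```

```text
clock: 8.48
position: [0.6537, 0.1144, 0.3219]
ee_rot: [-2.894, -1.22, 0.002]
wrist_force: [-0.0, -0.1, -0.7]
gripper_width: 0.0658
finger_force: 0.0
clock: 9.1
position: [0.6537, 0.1146, 0.3215]
ee_rot: [-2.894, -1.221, 0.001]
wrist_force: [-0.6, -0.4, 0.0]
gripper_width: 0.0166
finger_force: 0.0
clock: 9.72
position: [0.6536, 0.1146, 0.2988]
ee_rot: [-2.894, -1.221, 0.002]
wrist_force: [0.8, -0.0, -0.2]
gripper_width: 0.0003
finger_force: 0.0
```

```bash
python3 -m inch '[[0,0,0.04,0,0,0,0],[0,0,0.08,0,0,0,0],[0,0,0.08,0,0,0,0]]'
```

```text
clock: 10.1
position: [0.6539, 0.1146, 0.2975]
ee_rot: [2.894, 1.221, 0.001]
wrist_force: [-0.1, -0.3, 0.9]
gripper_width: 0.0004
finger_force: 0.2
```

```bash
python3 -m inch '[[0,0,0.04,0,0,0,0],[0,0,0.08,0,0,0,0],[0,0,0.08,0,0,0,0]]'
```

```text
clock: 10.48
position: [0.6542, 0.1147, 0.2971]
ee_rot: [2.894, 1.221, 0.001]
wrist_force: [-4.7, -0.6, 9.8]
gripper_width: 0.0002
finger_force: 4.8
```

```bash
python3 -m inch '[[0,0,-1.5,0,0,0.8,0],[-1.3,-1.2,-2.4,0,0,1.8,30],[-2.7,-2.5,-3.6,0,0,2.8,60],[-4.1,-3.8,-3.6,0,0,3.8,60],[-5.45,-5.1,-3.6,0,0,4.58,60]]' && python3 -m inch '[[0,0,0,0,0,0,94],[0,0,0,0,0,0,94],[0,0,0,0,0,0,94]]'
cat > gap.py <<'E'
from h import *
import sys
from scipy.optimize import least_squares
ws=[cam('wrist') for _ in range(2)]
w=(np.mean([x[0].astype(float) for x in ws],0).round().astype(np.uint8),)+ws[-1][1:]
save('w6.png',w[0]); print(tool().round(4)[:3,3])
g=cv2.cvtColor(w[0],cv2.COLOR_RGB2GRAY).astype(float)
# fence: band of bright rows; edges of top face
pi=proj(w,[.4028,.104,.034])[0];po=proj(w,[.3832,.104,.034])[0]
def row(c,r,s):
    r=int(round(r));v=g[r-7:r+8,c-1:c+2].mean(1);d=np.clip(np.diff(v)*s,0,None);i=d.argmax();k=np.arange(max(i-1,0),min(i+2,14));return r-7+.5+(d[k]*k).sum()/d[k].sum()
cs=range(int(pi[0])-40,int(pi[0])+41,2)
xi=np.median([onz(w,[(c,row(c,pi[1],1))],.034)[0,0] for c in cs]);xo=np.median([onz(w,[(c,row(c,po[1],-1))],.034)[0,0] for c in cs])
print('fence',xi,xo)
c0=proj(w,[.5507,.118,.034])[0]; pts=[]
for t in np.radians(np.arange(0,360,2)):
    r=np.arange(15,60,.25);x=c0[0]+r*np.cos(t);y=c0[1]+r*np.sin(t);k=(x>0)&(x<511)&(y>0)&(y<383)
    V=cv2.remap(w[0].astype(np.float32),x[k][None].astype(np.float32),y[k][None].astype(np.float32),1)[0]
    i=np.nonzero((V[:,0]>130)&(V[:,0]-V[:,2]>15))[0]
    if len(i) and i[-1]<k.sum()-2: pts.append((x[k][i[-1]],y[k][i[-1]]))
P=onz(w,pts,.034)[:,:2]
f=lambda p,Q:np.hypot(*(Q-p[:2]).T)-p[2]
r=least_squares(f,[.5507,.118,.0355],args=(P,),loss='soft_l1',f_scale=.0003);k=abs(f(r.x,P))<.001
r=least_squares(f,r.x,args=(P[k],))
print('roller',r.x.round(4),k.sum(),len(k),'gap',((r.x[0]-(xi+xo)/2)*1.003-.010-.036)*1e3)
E
python3 gap.py
```

```text
clock: 11.1
position: [0.4283, 0.1042, 0.4034]
ee_rot: [3.142, -0.009, 0.003]
wrist_force: [-0.3, 0.3, 1.5]
gripper_width: 0.0369
finger_force: 0.0
clock: 11.48
position: [0.4314, 0.1042, 0.4033]
ee_rot: [3.142, -0.001, 0.001]
wrist_force: [-0.4, -0.8, -0.4]
gripper_width: 0.0672
finger_force: 0.0
[0.4312 0.1042 0.403 ]
fence 0.4027027049528386 0.38373346967707284
roller [0.5506 0.1179 0.0351] 156 157 gap 111.84089133375272
```

```bash
python3 -m inch '[[0,2.05,0,0,0,0,20],[0,4.1,0,0,0,0,0],[-0.2,6.15,0,0,0,0,0],[-0.5,8.2,0,0,0,0,0],[-1,10.2,0,0,0,0,0]]' && python3 -m inch '[[0,0.3,0,0,0,0,0],[0,0.3,0,0,0,0,0],[0,0.3,0,0,0,0,0]]'
cat > gg.py <<'E'
from h import *
w=cam('wrist');save('w7.png',w[0]);print(tool().round(4)[:3,3])
for A,ce,m in blobs(w,(100,120,30),(128,255,255),300)[:3]:
    cn=max(cv2.findContours(m.astype(np.uint8),cv2.RETR_EXTERNAL,cv2.CHAIN_APPROX_NONE)[0],key=cv2.contourArea)[:,0].astype(float)
    print(A,ce.round(1))
    for z in (.042,.018,.0):
        (x,y),r=cv2.minEnclosingCircle(onz(w,cn,z)[:,:2].astype(np.float32)*1000);print(z,round(x,1),round(y,1),round(2*r,1))
E
python3 gg.py
```

```text
clock: 12.2
position: [0.3998, -0.2042, 0.403]
ee_rot: [3.142, -0.001, 0.0]
wrist_force: [0.8, -0.2, 0.1]
gripper_width: 0.032
finger_force: 0.0
clock: 12.58
position: [0.4004, -0.2095, 0.4026]
ee_rot: [-3.141, -0.002, 0.0]
wrist_force: [-0.1, -0.2, 0.7]
gripper_width: 0.0022
finger_force: 0.0
[ 0.4004 -0.2094  0.4027]
7442 [270.  150.8]
0.042 428.0 -228.4 102.1
0.018 424.5 -229.8 109.3
0.0 421.8 -230.8 114.7
4048 [396.4 209.5]
0.042 364.7 -368.7 87.4
0.018 356.8 -380.0 93.6
0.0 350.8 -388.4 98.2
```

View pics/w7.png

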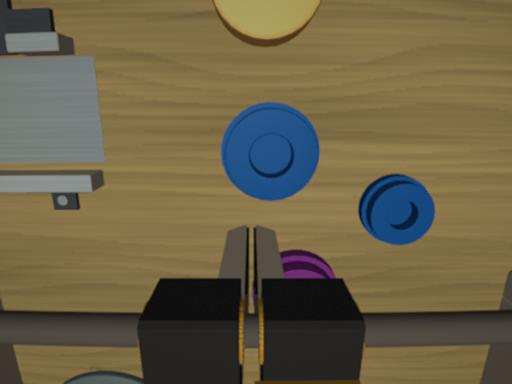

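The flange fits at 109 mm, so the gauge centre is at (0.4245, −0.2298). The cup is at (270,153) in the image. I'll lower the nearly shut fingertips into the cup.

```bash
python3 -m inch '[[0.4,0.34,1,0,0,0,6],[0.8,0.68,2.6,0,0,0,6],[0.8,0.68,3.6,0,0,0,6],[0.8,0.68,4.2,0,0,0,6],[0.8,0.68,4.2,0,0,0,6]]' 10 && python3 -m inch '[[0,0,0.6,0,0,0,6],[0,0,1.2,0,0,0,6],[0,0,1.7,0,0,0,6],[0,0,1.7,0,0,0,15],[0,0,1.7,0,0,0,15]]'; python3 gg.py
```

```text
clock: 13.25
position: [0.4239, -0.2295, 0.2755]
ee_rot: [-3.139, -0.002, 0.004]
wrist_force: [-0.0, -0.8, -0.7]
gripper_width: 0.0061
finger_force: 0.0
clock: 13.88
position: [0.4242, -0.2312, 0.2266]
ee_rot: [3.141, -0.001, 0.002]
wrist_force: [0.1, 0.4, 0.9]
gripper_width: 0.015
finger_force: 0.0
[ 0.4243 -0.2313  0.2268]
18974 [248.8 216.9]
0.042 432.2 -230.0 102.6
0.018 422.1 -229.9 117.5
0.0 414.4 -229.8 128.7
4267 [456.5 288.5]
0.042 396.2 -348.7 63.2
0.018 380.8 -365.7 72.4
0.0 369.3 -378.5 79.3
1995 [455.6 360.7]
0.042 345.8 -353.7 56.8
0.018 323.1 -371.4 65.0
0.0 306.1 -384.8 71.2
```

```bash
python3 -m inch '[[0.3,-0.3,0,0,0,0,15],[0.6,-0.7,0,0,0,0,15],[0.9,-1.2,0,0,0,0,15],[1.16,-1.8,0,0,0,0,15],[1.16,-2.4,0,0,0,0,15]]' && python3 -m inch '[[0,-0.5,0,0,0,0,15],[0,-1,0,0,0,0,15],[0,-1.5,0,0,0,0,15],[0,-1.5,0,0,0,0,15]]'
cat > gm.py <<'E'
from h import *
from scipy.optimize import least_squares
w=cam('wrist');save('w8.png',w[0]);T=tool();print(T.round(4)[:3,3],monitor.read_state()['wrist_force'].round(1) if hasattr(monitor.read_state()['wrist_force'],'round') else monitor.read_state()['wrist_force'])
A,ce,m=blobs(w,(100,120,30),(128,255,255),300)[0]
cn=max(cv2.findContours(m.astype(np.uint8),cv2.RETR_EXTERNAL,cv2.CHAIN_APPROX_NONE)[0],key=cv2.contourArea)[:,0].astype(float)
P=onz(w,cn,.018)[:,:2];P=P[(cn[:,1]<215)]
f=lambda p:np.hypot(*(P-p).T)-.055
r=least_squares(f,T[:2,3],loss='soft_l1',f_scale=.0005);print('gauge',r.x.round(4),'in',(abs(f(r.x))<.001).sum(),len(P),'minus tcp',(r.x-T[:2,3]).round(4))
E
python3 gm.py
```

```text
clock: 14.55
position: [0.4596, -0.1579, 0.2263]
ee_rot: [3.141, 0.0, 0.003]
wrist_force: [-0.0, -2.4, 2.2]
gripper_width: 0.0149
finger_force: 1.6
clock: 15.05
position: [0.4582, -0.1127, 0.2253]
ee_rot: [-3.14, -0.0, 0.002]
wrist_force: [-0.2, -0.3, -0.5]
gripper_width: 0.0148
finger_force: 0.0
[ 0.4582 -0.1132  0.2252] [-0.  -0.1 -0.4]
gauge [ 0.4594 -0.1128] in 211 219 minus tcp [0.0012 0.0004]
```

```bash
for i in 1; do python3 -m inch '[[0,-0.6,0,0,0,0,15],[0,-1.2,0,0,0,0,15],[0,-1.8,0,0,0,0,15],[0,-2.4,0,0,0,0,15],[0,-3,0,0,0,0,15]]'; done; python3 gm.py
```

```text
clock: 15.72
position: [0.4585, -0.0226, 0.2256]
ee_rot: [-3.141, 0.001, 0.001]
wrist_force: [0.4, -1.9, -1.1]
gripper_width: 0.0152
finger_force: 1.0
[ 0.4582 -0.0212  0.2254] [-0.3  1.8 -0.1]
gauge [ 0.4589 -0.0239] in 206 217 minus tcp [ 0.0007 -0.0027]
```

```bash
python3 -m inch '[[0,-0.4,0,0,0,0,15],[0,-0.8,0,0,0,0,15],[0,-1.2,0,0,0,0,15],[0,-1.6,0,0,0,0,15],[0,-2,0,0,0,0,15]]'; python3 gm.py;  python3 -m inch '[[0,-0.4,0,0,0,0,15],[0,-0.8,0,0,0,0,15],[0,-1.2,0,0,0,0,15],[0,-1.6,0,0,0,0,15],[0,-2,0,0,0,0,15]]'; python3 gm.py
```

```text
clock: 16.4
position: [0.4589, 0.0366, 0.2258]
ee_rot: [-3.142, 0.001, 0.0]
wrist_force: [-0.2, -2.0, -1.7]
gripper_width: 0.0149
finger_force: 0.9
[0.4587 0.0375 0.2258] [ 0.1  0.2 -0.6]
gauge [0.4594 0.0352] in 212 217 minus tcp [ 0.0007 -0.0023]
clock: 17.08
position: [0.4589, 0.0967, 0.2259]
ee_rot: [3.142, -0.001, 0.0]
wrist_force: [-0.3, -2.4, -0.2]
gripper_width: 0.0149
finger_force: 1.1
[0.4588 0.0975 0.2259] [-0.4  0.8  0.2]
gauge [0.4596 0.0952] in 211 217 minus tcp [ 0.0007 -0.0023]
```

Sliding freely at about 2 N, with the gauge nearly abreast of the roller. I'll continue.

```bash
python3 -m inch '[[0,-0.4,0,0,0,0,15],[0,-0.8,0,0,0,0,15],[0,-1.2,0,0,0,0,15],[0,-1.6,0,0,0,0,15],[0,-2,0,0,0,0,15]]';  python3 -m inch '[[0,-0.5,0,0,0,0,15],[0,-1,0,0,0,0,15],[0,-1.5,0,0,0,0,15],[0,-2,0,0,0,0,15],[0,-2.35,0,0,0,0,15]]'; python3 gm.py
```

```text
clock: 17.75
position: [0.459, 0.1567, 0.2259]
ee_rot: [3.142, -0.001, -0.0]
wrist_force: [0.2, -1.9, 0.2]
gripper_width: 0.0151
finger_force: 1.1
clock: 18.38
position: [0.459, 0.2274, 0.2258]
ee_rot: [3.142, -0.0, -0.0]
wrist_force: [-0.6, -2.9, 1.2]
gripper_width: 0.0148
finger_force: 1.2
[0.459  0.228  0.2259] [0.1 0.  0.5]
gauge [0.4595 0.2258] in 214 217 minus tcp [ 0.0005 -0.0022]
```

```bash
python3 -m inch '[[0,0.08,0,0,0,0,5],[0,0.08,0,0,0,0,5],[0,0.08,-1,0,0,0,5],[0,0.08,-2.5,0,0,0,5],[0,0.08,-4.5,0,0,0,5]]' && python3 -m inch '[[-0.5,1.5,-1,0,0,0,5],[-0.5,3,-1.5,0,0,0,5],[-0.5,4,-1.5,0,0,0,5],[-0.5,4,-1.5,0,0,0,5]]'
python3 - <<'E'
from h import *
a=cam('scene');b=cam('side');w=cam('wrist')
save('f.png',np.vstack([np.hstack([cv2.resize(a[0],(400,300)),cv2.resize(b[0],(400,300))]),np.hstack([cv2.resize(w[0],(400,300)),cv2.resize(b[0][150:300,150:350],(400,300))])]))
E
python3 gap.py; python3 gg.py|head -5
```

```text
clock: 19.05
position: [0.4585, 0.2234, 0.361]
ee_rot: [3.141, -0.003, -0.005]
wrist_force: [0.9, -0.1, 0.1]
gripper_width: 0.0049
finger_force: 0.0
clock: 19.55
position: [0.4439, 0.1025, 0.4061]
ee_rot: [-3.141, 0.008, -0.001]
wrist_force: [-0.1, 0.2, -0.0]
gripper_width: 0.0051
finger_force: 0.0
[0.4439 0.1047 0.4055]
fence 0.4025716530684754 0.3838988185447014
roller [0.5507 0.118  0.0354] 137 156 gap 111.95649836324264
[0.4439 0.1047 0.4055]
7655 [142.3 158.8]
0.042 463.8 221.0 110.0
0.018 459.7 229.1 117.7
0.0 456.7 235.2 123.4
```

View pics/f.png

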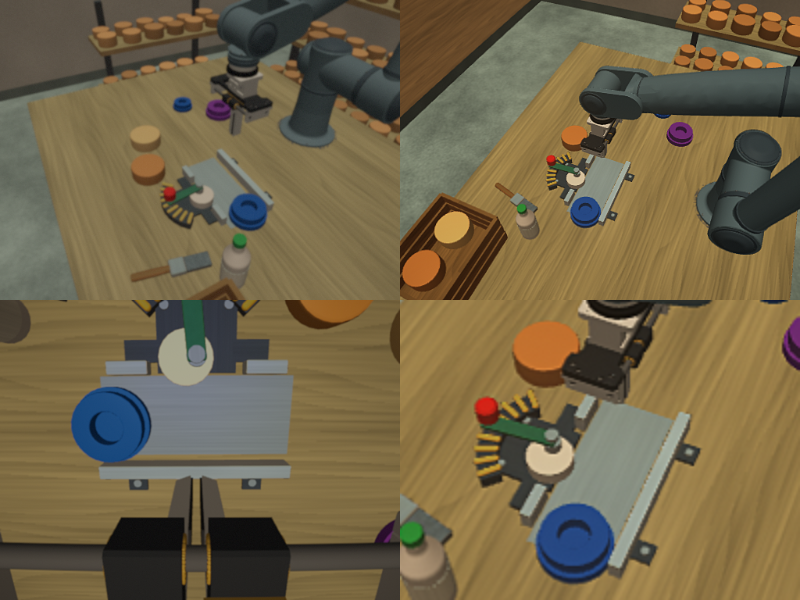

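The gauge (110,425 in the wrist panel) lies flat and completely past the roller. The knob is down, the gap is still about 112 mm, nothing else has moved, and the robot is clear.

```bash
python3 -c "
from cell import bot
print(bot.job_done())"
```

```text
the job is handed in; nothing more can be done
None
```

The lever is pinned home at the 0.8 notch, where I measured a gap of about 112 mm (the next notch, about 109 mm, would block the 110 mm gauge); the gauge slid through at no more than about 3 N and lies completely past the roller, and the job is handed in.

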